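# Load a lens into the drop-door tester

### The job

Pull the lens tester's drop-down door fully down, which brings its small tray out, and stand the yellow-footed lens upright in the tray without dropping it. Then push the door back up until it is fully shut with the lens inside; leave the blue-footed lens, the bottle and the parts box where they are.

Things in the scene. Friction and masses are not known exactly. Their poses are not given: they have to be found in the camera images.
- tester: black benchtop lens tester, fixed, 260 mm wide (y), 220 mm deep, 210 mm high with a grey panel on its roof. Origin: on the table under the middle of its front face; its x points into the machine, away from the robot, its y along the front face (the hinge line). The hinge line is 60 mm above the table in the front face
- door (a joint): bottom-hinged front door, blue, 200 mm wide, 140 mm high, 12 mm thick (in front of the hinge line when shut). Value in rad: 0 upright and shut, 1.5 fully down (about level, a stop), inner face up. It stays wherever it is left (stiff hinge; about 5 N at the handle moves it)
- door_hinge (a point): middle of the hinge line, at the inner lower edge of the door
- door_grip (a point): middle of the handle: a steel bow in the door's plane, beyond its free edge. Its round bar, 12 mm thick, is parallel to the hinge, 190 mm from it, with a 44 mm gap to the door's edge; two 12 mm posts at 110 mm centres hold it. Shut, the bar is 250 mm above the table, 40 mm above the roof; fully down, about 68 mm above the table. Axes turn with the door: y along the bar
- tray (a point): centre of the floor (upper side) of a square aluminium tray with white floor, 80 x 80 mm inside, 88 mm outside, rim 8 mm high. Linked to the door, it slides level: inside when the door is shut; with the door fully down it stands out over it, centre 70 mm in front of the tester's front face, floor 124 mm above the table, 60 mm clear over the door. Axes as the tester's
- lens_yellow: lens barrel standing upright: yellow foot flange 52 mm across and 12 mm high, on it a black barrel 36 mm across, 50 mm high over all; origin: centre of the underside, z up along the barrel. This one is to be tested. About 150 g
- lens_blue: lens barrel standing upright: blue foot flange 52 mm across and 12 mm high, on it a black barrel 36 mm across, 50 mm high over all; origin: centre of the underside, z up along the barrel. Leave it alone
- bottle: white plastic bottle with a red cap, 56 mm across, 130 mm high, standing; origin: centre of the underside. Leave it alone
- parts_box: flat white plastic parts box with six grey discs showing in its lid and a small tab at one end, 120 x 80 x 30 mm; origin: centre of the underside. Leave it alone
Things that resemble listed ones, but are neither listed nor needed, are in the scene too. Leave any green or red look-alike of the lens_yellow alone.

How it is judged:
On the way, in this order (a step that is already met when the one before it is completed fails the run):
1. the door is fully down (over 1.38 rad) (value of joint door above 1.38 rad), for 0.2 s.
2. the yellow lens stands upright in the drawn-out tray, let go, the door still down (over 1.3 rad) (horizontal distance between lens_yellow and tray below 0.023 m and z of lens_yellow in the frame of tray between -0.005 and 0.006 m and angle between lens_yellow's own z axis and vertical below 0.12 rad and value of joint door above 1.3 rad and contact force between the fingers and lens_yellow below 0.1 N), for 0.2 s.
At the end, for the whole second after the job is handed in: The door is shut (within 0.05 rad, 9 mm at the handle), the yellow lens stands at rest in the tray (flat on its floor within 6 mm, within 23 mm of its centre, upright within 0.12 rad), and the blue lens, the bottle and the parts box are within 30 mm of where they stood (value of joint door below 0.05 rad and horizontal distance between lens_yellow and tray below 0.023 m and z of lens_yellow in the frame of tray between -0.005 and 0.006 m and angle between lens_yellow's own z axis and vertical below 0.12 rad and linear speed of lens_yellow below 0.02 m/s and distance of each of lens_blue, bottle, parts_box from where it was at the start of the episode below 0.03 m); the robot touches nothing.
It fails at once if the yellow lens falls over (tilted more than 0.8 rad) (angle between lens_yellow's own z axis and vertical above 0.8 rad).
It fails at once if the yellow lens is dropped (moves faster than 0.75 m/s, out of the fingers: a fall of about 30 mm) (linear speed of lens_yellow above 0.75 m/s and contact force between the fingers and lens_yellow below 0.05 N).
It fails at once if the blue lens is moved more than 30 mm (distance of lens_blue from where it was at the start of the episode above 0.03 m).
It fails at once if the white bottle is moved more than 30 mm (distance of bottle from where it was at the start of the episode above 0.03 m).
It fails at once if the parts box is moved more than 30 mm (distance of parts_box from where it was at the start of the episode above 0.03 m).
It also fails if it takes over 67 s, if anything falls off the work surface, if the arm or the gripper's body presses on something with over 40 N, if the wrist force passes 120 N, or if a joint passes its speed limit or range.

### The arm

A 7-joint arm with a two-finger parallel gripper is mounted at the origin on the work surface. World frame = base frame: x ahead of the robot, y to its left, z up, the work surface at z = 0. Lengths are in m, angles in rad, forces in N, time in s.
With the tool pointing down it reaches from about 0.425 to 0.875 m from the base axis. Payload 4.7 kg.
Tool frame: the origin (TCP) lies at the very end of the fingers, on their centre line; the grasp point (between the pads) lies 19 mm behind it; z points along the fingers, y is the line along which they close (so a half turn about z gives the same grasp; the last joint's range is limited). The gripper opens to 87 mm and grips with 3 to 60 N. Pads are 19 mm wide; open, the fingers measure 117 mm over their backs; the gripper's body (75 mm by 190 mm) begins 51 mm behind the grasp point.
Start: joints at [-1.302, 0.321, -0.07, 1.45, 0.023, 1.371, -0.057], TCP at [0.164, 0.629, 0.223] pointing down, gripper open.
Joint ranges: [-2.86, 2.86], [-0.3, 2.09], [-1.38, 1.24], [0.06, 2.45], [-1.56, 4.7], [0.09, 2.05], [-2.69, 2.69]. Speed limits (rad/s): [2.57, 2.57, 3.14, 3.14, 3.14, 3.14, 3.14].

### API

Orientations are given as a rotation vector (axis times angle).
In Python, from bench import ctrl, get_image, job gives the robot as it stands.
- The arm moves only by the shell command python3 -m crank 'ROWS' [FORCE]. ROWS is JSON, a list that holds one entry, the list of rows, each a list of 5 numbers: the shift along the tool's x, y, z in mm, then the turn about the tool's z in rad, then the closure, from -1 (fully open) to 1 (shut), so that 0 is half open. A call has 1 to 10 rows; each row shifts and turns the commanded pose from where the row before left it, along the tool's axes as they then stand; what a row does not reach is not made up. A row lasts 1/12 s, in which the tool goes at most 41.7 mm and 7.16 degrees, less where a joint would pass 70% of its speed; a pose out of reach is approached as far as the arm can. A call with a gripper value outside its range is refused whole. The fingers move at their own pace and stop on an object; FORCE is the grip in N (left out, the last holds). Time passes only in rows, so rows that do not move let the fingers close. It gives the time, the measured TCP pose, the force, the opening and the grip force at its end, in the units of the state.
- ctrl.get_state(): the state, without advancing time (a new reading comes with each control period).
- get_image(name): name is "scene" or "top" or "wrist"; returns a dict with "pixels" (400x640x3 uint8, red, green, blue), "fx", "fy", "cx", "cy" (pixels), "T" (4x4, takes a point from camera to world coordinates); the wrist camera has in their place "T_tool_cam" (4x4, takes a point from camera to tool coordinates, whose origin is the TCP and whose axes are the flange's). Camera axes: x right, y down, z forward; pixel columns grow to the right and rows downward; lengths in m; the calibration is good to about 2 mm. A picture is of the moment at which its call begins: read the wrist's pose just before it. There is no depth.
- job.close_job(): hands the job in; it is judged then, once.
The state is a dict: "time": time; "joint_positions": joint angles; "qd": joint speeds; "joint_torque": joint torques, N m; "position": TCP position; "tool_rot": TCP orientation; "ft_force": force on the tool from outside, world axes, zero at the start; "torque": the same for the moment, N m; "grip_width": opening from 0.0 (shut) to 1.0 (fully open); "grip_force": force on a finger pad.
Only numpy, scipy, OpenCV 4.12 (cv2) and the standard library are available. Lean on these libraries where they do the work, as an engineer would, in place of code of your own. Each camera call takes 0.05 s, during which the arm holds its last target. There are 200 camera calls.

## Working session

There is one attempt and no reset: what is moved stays moved. The work goes in short steps, Python scripts to look and compute and a shell command to move; the robot and the scene stay as the last step left them, time stands still between calls to the robot, and variables do not carry over. Pictures are saved under pics/ and viewed, at most 10 in all, crops included, and the job is handed in when it is done.

```bash
ls; mkdir -p pics; python3 - <<'E'
from bench import ctrl,get_image
import cv2,numpy as np
s=ctrl.get_state();print(s)
for n in("scene","top"):
    d=get_image(n);cv2.imwrite(f"pics/{n}0.png",d["pixels"][...,::-1]);np.save(f"pics/{n}0.npy",d,allow_pickle=True)
    print(n,d["fx"],d["fy"],d["cx"],d["cy"],np.round(d["T"],4).tolist())
E
```

```text
pics
{'time': 0.0, 'joint_positions': array([-1.30189459,  0.32182033, -0.07013182,  1.45168576,  0.02263451,
        1.37080416, -0.05690556]), 'qd': array([-0.00100483, -0.00098226, -0.00015534,  0.00158403, -0.00146408,
        0.00060373, -0.00050674]), 'joint_torque': array([ 5.05238149e-04, -4.91290605e+01, -4.03340813e-01, -3.12524414e+01,
       -6.37893146e-02,  4.37620562e-02,  1.81438586e-04]), 'position': array([0.16372541, 0.6284609 , 0.22145824]), 'tool_rot': array([-3.99023740e-01, -3.11601928e+00,  3.02417788e-03]), 'ft_force': array([-0.00100244, -0.06741282, -0.05054668]), 'torque': array([ 0.06569158, -0.04885335,  0.00669824]), 'grip_force': 0.0, 'grip_width': 1.0012965899225055}
scene 401.3181557529941 401.3181557529941 320.7905207270516 200.61824036071923 [[0.0239, -0.9523, 0.3044, 0.2754], [-0.9997, -0.0237, 0.0041, -0.0021], [0.0033, -0.3044, -0.9525, 1.1083], [0.0, 0.0, 0.0, 1.0]]
top 416.5096143962711 416.5096143962711 319.95823961334645 202.86184023919375 [[0.0763, -0.9738, 0.214, 0.3079], [-0.9971, -0.0752, 0.013, 0.0073], [0.0034, -0.2144, -0.9767, 1.4378], [0.0, 0.0, 0.0, 1.0]]
```

View pics/scene0.png

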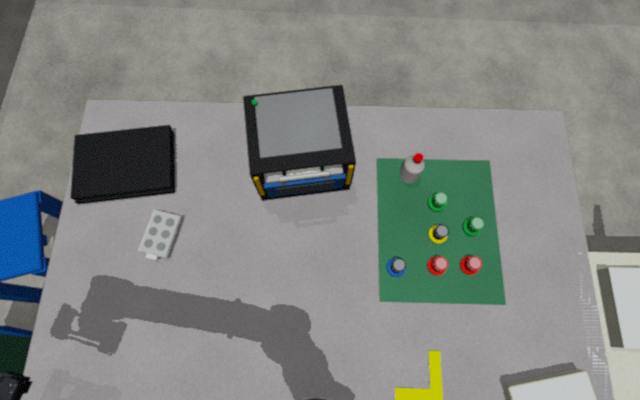

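View pics/top0.png

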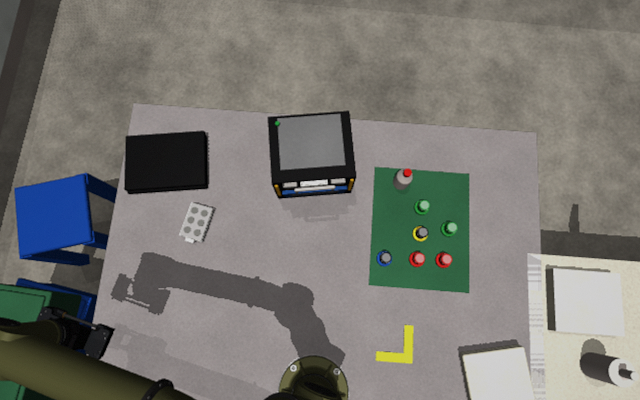

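The scene picture shows the tester at about (300,140), its handle at about (303,172), the yellow lens at (438,233), the blue lens at (397,266), the bottle at (413,170) and the box at (160,233). Next I'll enlarge the tester and measure.

```bash
cat > h.py <<'E'
import numpy as np,cv2
from scipy.spatial.transform import Rotation as R
from bench import ctrl,get_image,job
def ray(d,uv,z,T=None):
    T=d["T"] if T is None else T
    u,v=uv; r=T[:3,:3]@np.array([(u-d["cx"])/d["fx"],(v-d["cy"])/d["fy"],1]); o=T[:3,3]
    return (o+r*(z-o[2])/r[2])
def tri(pairs):
    A=np.zeros((3,3));b=np.zeros(3)
    for d,(u,v),T in pairs:
        r=T[:3,:3]@np.array([(u-d["cx"])/d["fx"],(v-d["cy"])/d["fy"],1]);r/=np.linalg.norm(r)
        P=np.eye(3)-np.outer(r,r);A+=P;b+=P@T[:3,3]
    return np.linalg.solve(A,b)
def wristT(s,d):
    T=np.eye(4);T[:3,:3]=R.from_rotvec(s["tool_rot"]).as_matrix();T[:3,3]=s["position"];return T@d["T_tool_cam"]
def blobs(d,lo,hi,amin=15):
    m=cv2.inRange(cv2.cvtColor(d["pixels"],cv2.COLOR_RGB2HSV),lo,hi)
    n,l,st,c=cv2.connectedComponentsWithStats(m)
    return [(st[i].tolist(),c[i].round(1).tolist()) for i in range(1,n) if st[i][4]>=amin]
E
python3 - <<'E'
from h import *
for n in("scene","top"):
    d=np.load(f"pics/{n}0.npy",allow_pickle=True).item()
    print(n)
    for name,lo,hi in(("yel",(25,120,90),(35,255,255)),("blue",(105,130,60),(125,255,255))):
        for st,c in blobs(d,lo,hi,20): print(name,st,c,ray(d,(st[0]+st[2]/2-.5,st[1]+st[3]/2-.5),.008).round(3))
    # roof dims: grey panel rectangle
    g=cv2.cvtColor(d["pixels"],cv2.COLOR_RGB2GRAY)
    x0,y0,x1,y1=(235,75,365,205) if n=="scene" else (260,100,365,205)
    cv2.imwrite(f"pics/{n}_c.png",cv2.resize(d["pixels"][y0:y1,x0:x1,::-1],None,fx=4.5,fy=4.5,interpolation=cv2.INTER_CUBIC))
a=cv2.imread("pics/scene_c.png");b=cv2.imread("pics/top_c.png");
b=cv2.resize(b,(int(b.shape[1]*a.shape[0]/b.shape[0]),a.shape[0]))
E
```

```text
scene
yel [428, 225, 19, 19, 143] [435.2, 236.0] [ 0.537 -0.326  0.008]
yel [395, 351, 48, 49, 986] [425.4, 383.1] [ 0.17  -0.255  0.008]
blue [328, 173, 18, 8, 87] [337.2, 176.8] [ 0.702 -0.042  0.008]
blue [285, 177, 42, 10, 195] [304.9, 181.4] [0.685 0.049 0.008]
blue [263, 182, 19, 7, 95] [271.3, 185.1] [0.671 0.146 0.008]
blue [0, 191, 62, 90, 3730] [23.4, 234.0] [0.504 0.811 0.008]
blue [387, 258, 18, 19, 106] [393.2, 269.2] [ 0.441 -0.206  0.008]
blue [0, 283, 42, 20, 449] [18.8, 293.5] [0.349 0.8   0.008]
blue [0, 327, 32, 10, 193] [14.0, 331.6] [0.25  0.788 0.008]
top
yel [412, 227, 15, 15, 73] [417.5, 235.8] [ 0.538 -0.324  0.008]
yel [376, 325, 37, 38, 600] [399.9, 349.4] [ 0.17  -0.251  0.008]
blue [15, 173, 80, 86, 5059] [52.7, 215.4] [0.505 0.945 0.008]
blue [334, 186, 13, 5, 52] [340.2, 187.8] [ 0.68  -0.04   0.008]
blue [282, 190, 14, 5, 56] [287.9, 191.9] [0.652 0.14  0.008]
blue [298, 190, 33, 4, 50] [313.9, 191.1] [0.661 0.05  0.008]
blue [377, 251, 14, 15, 67] [381.5, 259.3] [ 0.446 -0.205  0.008]
blue [16, 279, 61, 15, 239] [39.2, 285.6] [0.265 0.922 0.008]
blue [77, 294, 15, 25, 194] [84.0, 306.0] [0.21  0.782 0.008]
```

View pics/scene_c.png

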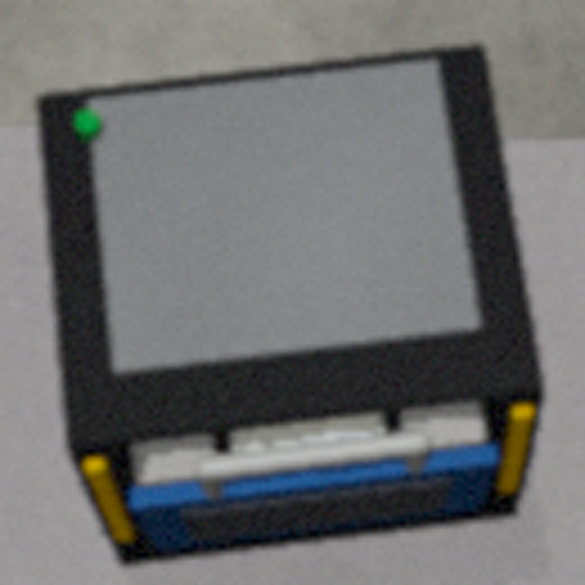

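The crop shows roof corners at about (40,97), (485,47), (540,392) and (75,450). The handle bar runs from (200,467) to (425,447), with the blue door below it and white behind it. I'll view the same crop from the top camera to triangulate.

View pics/top_c.png

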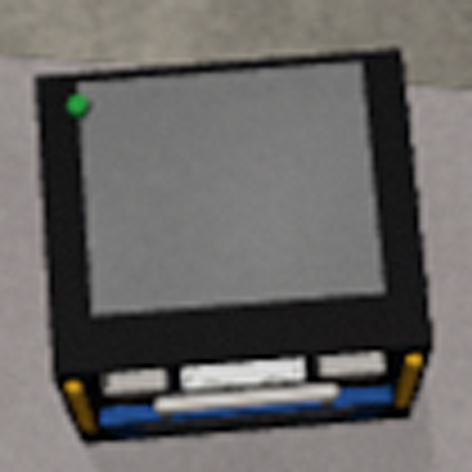

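The crop shows roof corners at (38,77), (400,50), (432,350) and (58,378), and the bar from (155,405) to (338,389).

```bash
python3 - <<'E'
from h import *
S=np.load("pics/scene0.npy",allow_pickle=True).item();T=np.load("pics/top0.npy",allow_pickle=True).item()
f=lambda p,x0,y0:np.array([x0+(p[0]+.5)/4.5-.5,y0+(p[1]+.5)/4.5-.5])
rs=[(40,97),(485,47),(540,392),(75,450)];rt=[(38,77),(400,50),(432,350),(58,378)]
C=[]
for a,b in zip(rs,rt):
    a,b=f(a,235,75),f(b,260,100);p,q=ray(S,a,.21),ray(T,b,.21);C.append((p+q)/2);print("roof",p.round(3),q.round(3),tri([(S,a,S["T"]),(T,b,T["T"])]).round(3))
for a,b in zip([(200,467),(425,447)],[(155,405),(338,389)]):
    a,b=f(a,235,75),f(b,260,100);print("bar",tri([(S,a,S["T"]),(T,b,T["T"])]).round(3),ray(S,a,.25).round(3),ray(T,b,.25).round(3))
bl,br,fr,fl=C
print("front mid",((fr+fl)/2).round(3),"yaw of y axis",np.degrees([np.arctan2(*( (fl-fr)[[0,1]])),np.arctan2(*((bl-br)[[0,1]]))]),"x axis",np.degrees(np.arctan2(*((bl+br-fl-fr)[[1,0]]))), np.linalg.norm(fl-fr),np.linalg.norm(bl-fl))
E
```

```text
roof [0.838 0.206 0.21 ] [0.842 0.208 0.21 ] [0.852 0.212 0.189]
roof [ 0.878 -0.047  0.21 ] [ 0.882 -0.044  0.21 ] [ 0.893 -0.046  0.188]
roof [ 0.664 -0.078  0.21 ] [ 0.665 -0.079  0.21 ] [ 0.668 -0.079  0.199]
roof [0.624 0.17  0.21 ] [0.626 0.172 0.21 ] [0.631 0.174 0.191]
bar [0.607 0.102 0.232] [0.601 0.098 0.25 ] [0.602 0.102 0.25 ]
bar [ 0.638 -0.017  0.191] [ 0.614 -0.016  0.25 ] [ 0.622 -0.016  0.25 ]
front mid [0.644 0.046 0.21 ] yaw of y axis [-8.98793077 -8.96073231] x axis 9.143060790494856 0.2527817132650648 0.2185368644943777
```

```bash
python3 -m crank '[[[0,0,-30,-0.103,1],[0,0,-30,-0.103,1],[0,0,-30,-0.103,1],[0,0,-30,-0.103,1],[-16,-36,0,0,1],[-16,-36,0,0,1],[-16,-36,0,0,1],[-16,-36,0,0,1],[-16,-36,0,0,1],[-16,-36,0,0,1]]]' 20; python3 -m crank '[[[-16,-36,0,0,1],[-16,-36,0,0,1],[-16,-36,0,0,1],[-16,-36,0,0,1],[-16,-36,0,0,1],[-16,-36,0,0,1],[-16,-36,0,0,1],[-16,-36,0,0,1],[-16,-36,0,0,1],[-16,-36,0,0,1]]]'; python3 -m crank '[[[0,-36,0,0,1],[0,-36,0,0,1],[0,0,0,0,1],[0,0,0,0,1],[0,0,0,0,1]]]'
```

```text
time: 0.93
position: [0.2932, 0.4287, 0.3422]
tool_rot: [0.247, -3.132, 0.001]
ft_force: [0.9, 0.6, -0.6]
grip_width: 0.326
grip_force: 0.0
time: 1.77
position: [0.5073, 0.0983, 0.3424]
tool_rot: [0.247, -3.132, -0.0]
ft_force: [1.6, 0.4, 0.1]
grip_width: 0.005
grip_force: 0.0
time: 2.18
position: [0.5179, 0.0297, 0.3422]
tool_rot: [0.247, -3.131, -0.001]
ft_force: [0.4, -0.2, -0.4]
grip_width: 0.002
grip_force: 0.0
```

```bash
cat >> h.py <<'E'
YAW=np.radians(9.0); O=np.array([.642,.046,0])
Rt=R.from_euler("z",YAW).as_matrix()
tt=lambda p:Rt.T@(np.asarray(p)-O)
def st():
    s=ctrl.get_state();M=R.from_rotvec(s["tool_rot"]).as_matrix()
    print("t",round(s["time"],2),"tester",(tt(s["position"])*1000).round(1),"world",(s["position"]*1000).round(1),"ytool deg",np.degrees(np.arctan2(M[1,1],M[0,1])).round(2),"tilt",M[2,2].round(4),"F",(Rt.T@s["ft_force"]).round(1),"w",round(s["grip_width"]*87,1),"gf",round(s["grip_force"],1));return s
E
python3 - <<'E'
from h import *
s=st();d=get_image("wrist");np.save("pics/w1.npy",d,allow_pickle=True);np.save("pics/w1s.npy",s,allow_pickle=True)
cv2.imwrite("pics/w1.png",d["pixels"][...,::-1]);print(d["T_tool_cam"].round(3).tolist(),d["fx"])
E
```

```text
t 2.18 tester [-125.1    3.4  342.2] world [517.9  29.7 342.2] ytool deg 99.02 tilt -1.0 F [ 0.4 -0.3 -0.4] w 0.2 gf 0.0
[[0.0, -0.956, -0.293, 0.082], [1.0, 0.0, 0.0, -0.0], [0.0, -0.293, 0.956, -0.161], [0.0, 0.0, 0.0, 1.0]] 289.22322681627384
```

View pics/w1.png

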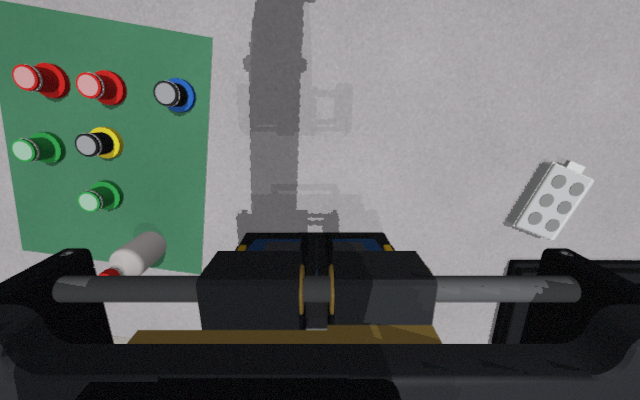

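The wrist picture shows the lens mat at left, with yellow at (105,142) and blue at (175,95), and the box at (555,200). The gripper hides the bar, so I rely on the two fixed views. I'll hook behind the bar.

```bash
python3 -m crank '[[[-40,-3,0,0,1],[-40,0,0,0,1],[-39,0,0,0,1],[0,0,0,0,1],[0,0,38,0,1],[0,0,38,0,1],[0,0,19,0,1],[0,0,19,0,1],[0,0,0,0,1],[0,0,0,0,1]]]'; python3 -c "
from h import *
st()
for n in ('scene',):
    d=get_image(n);cv2.imwrite('pics/s2.png',cv2.resize(d['pixels'][75:205,235:365,::-1],None,fx=4.5,fy=4.5,interpolation=cv2.INTER_CUBIC))"
```

```text
time: 3.07
position: [0.6353, 0.0467, 0.2276]
tool_rot: [0.251, -3.129, -0.001]
ft_force: [0.8, 0.1, 0.5]
grip_width: 0.005
grip_force: 0.0
t 3.07 tester [ -6.5   1.7 227.6] world [635.3  46.7 227.6] ytool deg 99.16 tilt -1.0 F [ 0.8 -0.   0.5] w 0.5 gf 0.0
```

View pics/s2.png

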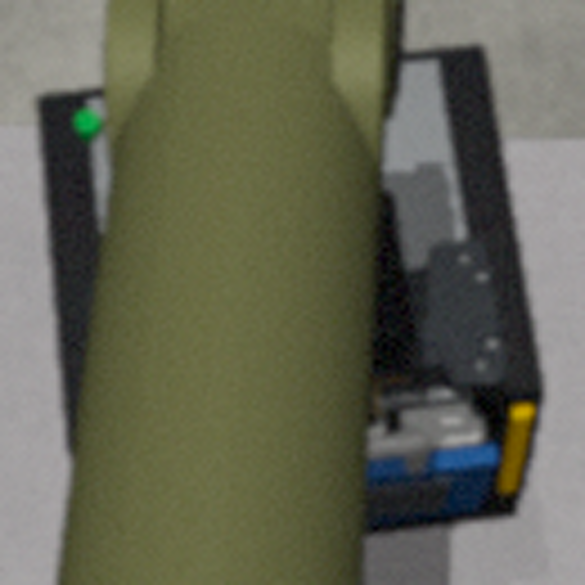

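The arm hides the handle here, so I'll pull on the arc and watch the force.

```bash
python3 -m crank '[[[10,0,0,0,1],[12,0,2,0,1],[12,0,4,0,1],[12,0,4,0,1],[12,0,5,0,1],[12,0,6,0,1],[12,0,8,0,1],[12,0,9,0,1],[12,0,9,0,1],[0,0,0,0,1]]]'; python3 -c "
from h import *
st()"
```

```text
time: 3.95
position: [0.5311, 0.0283, 0.1825]
tool_rot: [-0.247, 3.13, 0.002]
ft_force: [0.3, 0.8, -0.2]
grip_width: 0.007
grip_force: 0.0
t 3.95 tester [-1.123e+02 -1.000e-01  1.825e+02] world [531.1  28.3 182.5] ytool deg 99.02 tilt -1.0 F [ 0.5  0.7 -0.2] w 0.6 gf 0.0
```

```bash
python3 -c "
from h import *
a=get_image('scene')['pixels'][60:240,200:400,::-1];b=get_image('wrist')['pixels'][180:360,220:420,::-1]
cv2.imwrite('pics/s3.png',cv2.resize(np.hstack([a,b]),None,fx=2,fy=2,interpolation=cv2.INTER_CUBIC))"
```

```text
(no output)
```

View pics/s3.png

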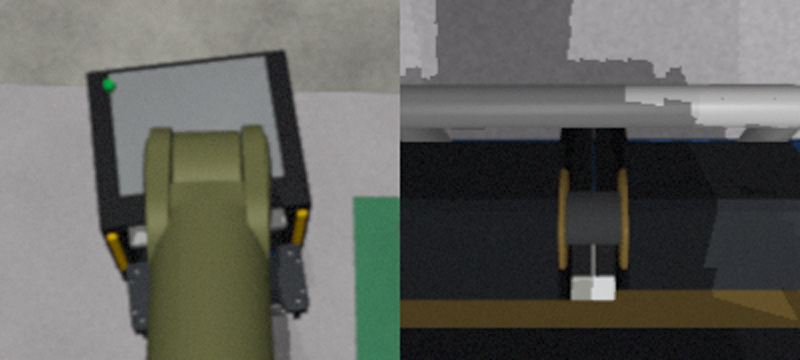

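The right half (wrist view) shows the bar and both posts lying in front of the fingers, so the hook is working. I'll continue to about 1.1 rad, then push from above.

```bash
python3 -m crank '[[[10,0,10,0,1],[9,0,10,0,1],[9,0,11,0,1],[8,0,12,0,1],[6,0,12,0,1],[3,0,7,0,1],[0,0,0,0,1]]]'; python3 -c "
from h import *
s=st();d=get_image('wrist');T=wristT(s,d)
g=cv2.cvtColor(d['pixels'],cv2.COLOR_RGB2GRAY)
print(g[150:300:3,250].tolist()); print(g[150:300:3,390].tolist())
for v in range(150,300,15): print(v,[ (tt(ray(d,(250,v),z,T))*1000).round(0)[0] for z in (.14,.16)])"
```

```text
time: 4.63
position: [0.4887, 0.0215, 0.1198]
tool_rot: [-0.247, 3.129, 0.0]
ft_force: [3.8, 0.3, -3.3]
grip_width: 0.007
grip_force: 2.0
t 4.63 tester [-155.2   -0.2  119.8] world [488.7  21.5 119.8] ytool deg 99.02 tilt -1.0 F [ 3.8 -0.3 -3.3] w 0.6 gf 2.0
[94, 92, 95, 98, 95, 95, 95, 95, 95, 96, 94, 96, 93, 98, 95, 91, 93, 93, 94, 90, 97, 92, 91, 93, 95, 82, 95, 105, 115, 125, 112, 101, 91, 91, 23, 23, 20, 14, 19, 25, 20, 14, 17, 21, 24, 23, 31, 30, 26, 33]
[154, 157, 155, 153, 150, 150, 148, 148, 154, 154, 150, 153, 154, 156, 167, 167, 164, 167, 157, 154, 154, 155, 158, 153, 153, 119, 155, 176, 197, 192, 181, 155, 153, 161, 23, 28, 23, 29, 24, 22, 25, 22, 24, 35, 45, 43, 47, 47, 50, 45]
150 [np.float64(-221.0), np.float64(-223.0)]
165 [np.float64(-213.0), np.float64(-217.0)]
180 [np.float64(-206.0), np.float64(-210.0)]
195 [np.float64(-198.0), np.float64(-204.0)]
210 [np.float64(-190.0), np.float64(-197.0)]
225 [np.float64(-182.0), np.float64(-190.0)]
240 [np.float64(-173.0), np.float64(-182.0)]
255 [np.float64(-165.0), np.float64(-175.0)]
270 [np.float64(-155.0), np.float64(-167.0)]
285 [np.float64(-146.0), np.float64(-159.0)]
```

```bash
python3 -m crank '[[[-3,0,-20,0,1],[0,0,-28,0,1],[12,0,0,0,1],[11,0,0,0,1],[0,0,12,0,1],[2,0,12,0,1],[3,0,10,0,1],[3,0,10,0,1],[3,0,10,0,1],[2,0,10,0,1]]]'; python3 -m crank '[[[2,0,10,0,1],[1,0,10,0,1],[1,0,8,0,1],[0,0,0,0,1]]]';python3 -c "
from h import *
s=st()"
```

```text
time: 5.52
position: [0.4541, 0.0158, 0.1028]
tool_rot: [0.246, -3.131, 0.0]
ft_force: [-0.7, 0.1, 0.8]
grip_width: 0.004
grip_force: 0.0
time: 5.85
position: [0.4492, 0.0151, 0.0737]
tool_rot: [0.246, -3.129, 0.001]
ft_force: [-0.8, 0.3, -0.7]
grip_width: 0.005
grip_force: 0.0
t 5.85 tester [-195.2   -0.3   73.7] world [449.2  15.1  73.7] ytool deg 99.0 tilt -1.0 F [-0.8  0.4 -0.7] w 0.4 gf 0.0
```

```bash
python3 -m crank '[[[0,0,2,0,1],[0,0,2,0,1],[0,0,0,0,1]]]';python3 -c "
from h import *
s=st();d=get_image('wrist')
a=d['pixels'][100:400,120:520,::-1];b=get_image('scene')['pixels'][75:300,200:500,::-1]
cv2.imwrite('pics/s4.png',np.hstack([a,cv2.resize(b,(400,300))]))"
```

```text
time: 6.1
position: [0.4508, 0.0154, 0.0716]
tool_rot: [-0.247, 3.131, -0.0]
ft_force: [0.8, 0.0, 0.1]
grip_width: 0.006
grip_force: 0.0
t 6.1 tester [-193.6   -0.3   71.6] world [450.8  15.4  71.6] ytool deg 99.01 tilt -1.0 F [ 0.8 -0.1  0.1] w 0.5 gf 0.0
```

View pics/s4.png

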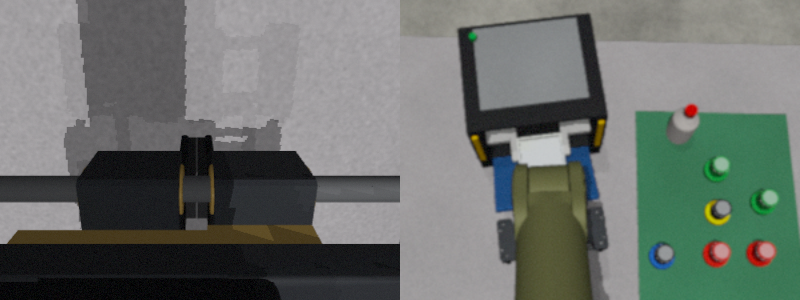

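The scene half shows the door down (blue, under the arm) and the white tray out. I'll lift away, check both, and go to look at the lens.

```bash
python3 -m crank '[[[0,0,-25,0,1],[0,0,-35,0,1],[0,0,-38,0,1],[0,0,-38,0,1],[0,-36,-38,0,-0.4],[0,-40,0,0,-0.4],[0,-40,0,0,-0.4],[-10,-40,0,0,-0.4],[-16,-38,0,0,-0.4],[-16,-38,0,0,-0.4]]]'; python3 -m crank '[[[-16,-38,0,0,-0.4],[-16,-38,0,0,-0.4],[-18,-38,0,0,-0.4],[0,0,0,0,-0.4],[0,0,0,0,-0.4]]]'; python3 - <<'E'
from h import *
s=st();d=get_image('wrist');T=wristT(s,d);S=get_image('scene')
for n,lo,hi in(("yel",(25,120,90),(35,255,255)),("blue",(105,130,60),(125,255,255)),("green",(55,150,80),(75,255,255)),("red",(0,150,80),(8,255,255))):
    for b,c in blobs(d,lo,hi,80):
        u=(b[0]+b[2]/2-.5,b[1]+b[3]/2-.5);print("w",n,b,c,ray(d,u,.012,T).round(4))
for b,c in blobs(S,(25,120,90),(35,255,255),60):
    print("s yel",b,ray(S,(b[0]+b[2]/2-.5,b[1]+b[3]/2-.5),.008).round(4))
cv2.imwrite('pics/s5.png',np.hstack([cv2.resize(d['pixels'][...,::-1],(400,250)),cv2.resize(S['pixels'][100:250,220:460,::-1],(400,250),interpolation=cv2.INTER_CUBIC)]))
np.save("pics/S5.npy",S,allow_pickle=True)
E
```

```text
time: 7.03
position: [0.528, -0.2018, 0.239]
tool_rot: [-0.247, 3.129, 0.001]
ft_force: [0.7, 0.8, 0.0]
grip_width: 0.376
grip_force: 0.0
time: 7.45
position: [0.5936, -0.3071, 0.2354]
tool_rot: [0.24, -3.127, 0.003]
ft_force: [-0.3, -0.0, 0.1]
grip_width: 0.683
grip_force: 0.0
t 7.45 tester [-103.  -341.2  235.4] world [ 593.6 -307.1  235.4] ytool deg 98.79 tilt -1.0 F [-0.3  0.   0.1] w 59.4 gf 0.0
w yel [288, 113, 40, 41, 489] [308.8, 131.1] [ 0.536  -0.3279  0.012 ]
w blue [393, 48, 40, 46, 570] [406.2, 74.2] [ 0.4429 -0.2119  0.012 ]
w blue [506, 175, 134, 90, 7446] [577.2, 216.2] [0.5963 0.0592 0.012 ]
w green [229, 127, 20, 33, 133] [238.9, 142.7] [ 0.5625 -0.4153  0.012 ]
w green [281, 182, 32, 22, 197] [295.5, 191.4] [ 0.6171 -0.3313  0.012 ]
w red [228, 26, 45, 50, 881] [254.7, 55.0] [ 0.4512 -0.41    0.012 ]
w red [305, 37, 42, 47, 693] [324.4, 66.3] [ 0.4476 -0.3188  0.012 ]
w red [335, 303, 23, 24, 455] [345.9, 313.7] [ 0.8016 -0.2279  0.012 ]
s yel [395, 351, 48, 49, 974] [ 0.1702 -0.2554  0.008 ]
```

View pics/s5.png

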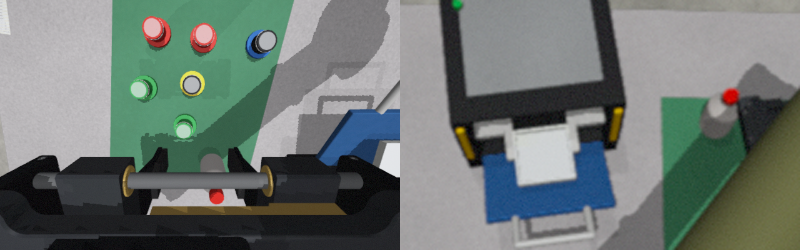

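The wrist half shows the yellow lens clear at (308,133) in full pixels, with its neighbours about 85 mm away. The scene half shows the door down, the handle at about (555,235) and the tray at about (545,155).

```bash
python3 -m crank '[[[30,-5,38,0,-0.4],[30,-6,38,0,-0.4],[0,0,38,0,-0.4],[0,0,30,0,-0.4],[0,0,20,0,-0.4],[0,0,0,0,-0.4]]]'; python3 - <<'E'
from h import *
S=np.load("pics/S5.npy",allow_pickle=True).item()
g=cv2.cvtColor(S["pixels"],cv2.COLOR_RGB2HSV)
m=cv2.inRange(g,(0,0,185),(179,40,255));m[:170]=0;m[215:]=0;m[:,:280]=0;m[:,335:]=0
n,l,stt,c=cv2.connectedComponentsWithStats(m);i=1+stt[1:,4].argmax();print(stt[i])
p=np.argwhere(l==i)[:,::-1].astype(np.float32);r=cv2.boxPoints(cv2.minAreaRect(p));print(r.round(1).tolist())
W=[ (tt(ray(S,q,.128))*1000).round(1).tolist() for q in r];print(W,np.mean(W,0))
for q in((290,247),(313,241),(335,238)): print("bar",(tt(ray(S,q,.07))*1000).round(0))
s=st();d=get_image('wrist');T=wristT(s,d)
for b,c in blobs(d,(25,120,60),(35,255,255),80): print(b,ray(d,(b[0]+b[2]/2-.5,b[1]+b[3]/2-.5),.012,T).round(4))
E
```

```text
time: 8.05
position: [0.5429, -0.3171, 0.0816]
tool_rot: [0.251, -3.128, -0.009]
ft_force: [0.1, 1.1, -0.1]
grip_width: 0.7
grip_force: 0.0
[ 285  175   42   35 1066]
[[283.1000061035156, 179.10000610351562], [324.3999938964844, 174.0], [328.29998779296875, 205.3000030517578], [287.1000061035156, 210.5]]
[[11.8, 54.6, 128.0], [11.9, -54.0, 128.0], [-74.6, -52.3, 128.0], [-74.4, 53.6, 128.0]] [-31.325   0.475 128.   ]
bar [-157.   59.   70.]
bar [-149.   -2.   70.]
bar [-149.  -61.   70.]
t 8.05 tester [-154.7 -343.2   81.6] world [ 542.9 -317.1   81.6] ytool deg 99.16 tilt -1.0 F [ 0.3  1.  -0.1] w 60.9 gf 0.0
[274, 175, 62, 49, 1075] [ 0.5297 -0.3288  0.012 ]
```

The measured handle and tray positions suggest the door isn't all the way down, so I'll check with both fixed cameras.

```bash
python3 - <<'E'
from h import *
S=get_image("scene");T=get_image("top");np.save("pics/S6.npy",S,allow_pickle=True);np.save("pics/T6.npy",T,allow_pickle=True)
a=S["pixels"][160:260,265:345,::-1];b=T["pixels"][160:260,265:365-20,::-1]
cv2.imwrite("pics/s6.png",cv2.resize(np.hstack([a,b]),None,fx=5,fy=5,interpolation=cv2.INTER_CUBIC))
E
```

```text
(no output)
```

View pics/s6.png

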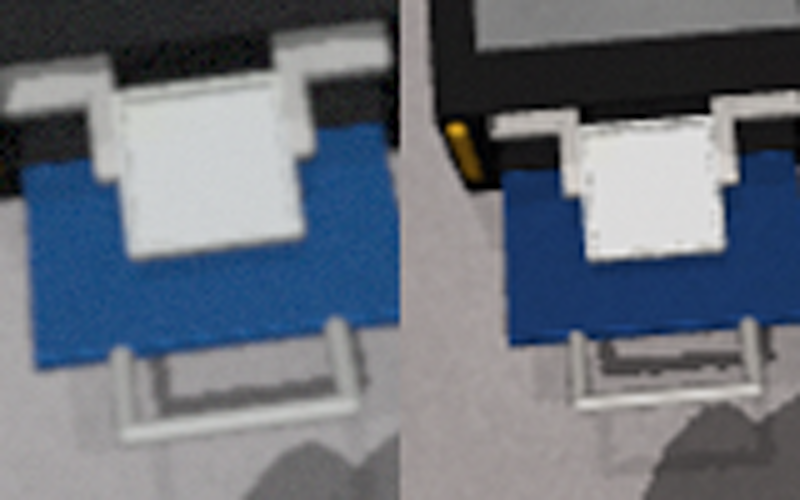

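The picture shows the bar running from (122,434) to (355,403) in the scene half and from (178,403) to (358,386) in the top half. The tray front edge is at (130,255)-(302,236) and (190,260)-(322,248).

```bash
python3 - <<'E'
from h import *
S=np.load("pics/S6.npy",allow_pickle=True).item();T=np.load("pics/T6.npy",allow_pickle=True).item()
f=lambda p:(265+p[0]/5-.4,160+p[1]/5-.4)
for nm,A,B,z in(("bar",[(122,434),(355,403)],[(178,403),(358,386)],(.07,.1,.15)),("tray front",[(130,255),(302,236)],[(190,260),(322,248)],(.132,)),("door edge",[(36,368),(122,352)],[(110,345),(178,336)],(.07,.1,.12))):
    for a,b in zip(A,B):
        print(nm,(tt(tri([(S,f(a),S["T"]),(T,f(b),T["T"])]))*1000).round(0),[((tt(ray(S,f(a),zz))*1000).round(0)[:2].tolist(),(tt(ray(T,f(b),zz))*1000).round(0)[:2].tolist()) for zz in z])
E
```

```text
bar [-162.   59.  106.] [([-155.0, 62.0], [-158.0, 60.0]), ([-161.0, 60.0], [-161.0, 59.0]), ([-172.0, 58.0], [-168.0, 58.0])]
bar [-159.  -59.   90.] [([-155.0, -62.0], [-156.0, -59.0]), ([-161.0, -60.0], [-160.0, -58.0]), ([-171.0, -56.0], [-166.0, -55.0])]
tray front [-70.  45. 110.] [([-77.0, 45.0], [-75.0, 44.0])]
tray front [-65. -44.  86.] [([-79.0, -43.0], [-74.0, -41.0])]
door edge [-118.  101.   89.] [([-114.0, 103.0], [-115.0, 102.0]), ([-121.0, 100.0], [-120.0, 100.0]), ([-126.0, 98.0], [-123.0, 99.0])]
door edge [-116.   56.   90.] [([-111.0, 57.0], [-113.0, 57.0]), ([-119.0, 56.0], [-118.0, 56.0]), ([-124.0, 55.0], [-121.0, 55.0])]
```

The door is only at about 1.09 rad because the finger slipped off in front of the bar. I'll redo the push from above on the -y post, where the contact area is larger.

```bash
python3 -m crank '[[[0,0,-40,0,1],[0,0,-40,0,1],[0,10,-40,0,1],[0,40,0,0,1],[0,40,0,0,1],[0,40,0,0,1],[0,40,0,0,1],[0,40,0,0,1],[0,40,0,0,1],[0,38,0,0,1]]]';python3 -m crank '[[[0,0,0,0,1],[0,0,0,0,1],[0,0,0,0,1]]]';python3 -c "
from h import *
s=st()"
```

```text
time: 9.03
position: [0.5003, -0.0353, 0.2077]
tool_rot: [-0.247, 3.126, 0.004]
ft_force: [0.1, 0.1, 0.3]
grip_width: 0.043
grip_force: 0.0
time: 9.28
position: [0.5008, -0.0379, 0.2068]
tool_rot: [-0.246, 3.128, 0.001]
ft_force: [0.3, -0.8, 0.3]
grip_width: 0.007
grip_force: 0.0
t 9.28 tester [-152.6  -60.8  206.8] world [500.8 -37.9 206.8] ytool deg 99.01 tilt -1.0 F [ 0.2 -0.8  0.3] w 0.6 gf 0.0
```

```bash
python3 -m crank '[[[0,5,25,0,1],[0,0,25,0,1],[0,0,12,0,1],[1,0,8,0,1],[2,0,8,0,1],[3,0,8,0,1]]]';python3 -m crank '[[[3,0,8,0,1],[3,0,8,0,1],[2,0,8,0,1]]]';python3 -m crank '[[[2,0,8,0,1],[1,0,8,0,1],[0,0,4,0,1],[0,0,3,0,1],[0,0,2,0,1]]]';python3 -c "
from h import *
s=st()"
```

```text
time: 9.78
position: [0.4942, -0.0345, 0.1194]
tool_rot: [-0.244, 3.13, -0.001]
ft_force: [0.5, -0.1, 1.2]
grip_width: 0.006
grip_force: 0.8
time: 10.03
position: [0.4857, -0.0346, 0.0947]
tool_rot: [-0.246, 3.13, 0.001]
ft_force: [1.1, -0.1, 1.8]
grip_width: 0.004
grip_force: 0.8
time: 10.45
position: [0.4816, -0.0349, 0.072]
tool_rot: [0.247, -3.128, -0.003]
ft_force: [-13.3, 0.1, 40.8]
grip_width: 0.008
grip_force: 20.2
t 10.45 tester [-171.   -54.8   72. ] world [481.6 -34.9  72. ] ytool deg 99.01 tilt -1.0 F [-13.1   2.2  40.8] w 0.7 gf 20.2
```

The force shows the stop. I'll lift, move to the lens and re-check the tray position numerically.

```bash
python3 -m crank '[[[0,0,-10,0,1],[0,0,-35,0,1],[0,0,-40,0,1],[0,0,-40,0,1],[0,-36,-10,0,-0.4],[0,-40,0,0,-0.4],[0,-40,0,0,-0.4],[0,-40,0,0,-0.4],[0,-40,0,0,-0.4],[0,-40,0,0,-0.4]]]';python3 -m crank '[[[-20,-40,0,0,-0.4],[-20,-15,0,0,-0.4],[0,0,0,0,-0.4],[0,0,0,0,-0.4]]]'; python3 - <<'E'
from h import *
s=st();d=get_image('wrist');W=wristT(s,d);S=get_image("scene");T=get_image("top")
for b,c in blobs(d,(25,120,60),(35,255,255),80): print(b,ray(d,(b[0]+b[2]/2-.5,b[1]+b[3]/2-.5),.012,W).round(4))
out=[]
for D,(x0,y0,x1,y1) in((S,(265,160,345,260)),(T,(265,160,345,260))):
    h=cv2.cvtColor(D["pixels"],cv2.COLOR_RGB2HSV)
    m=cv2.inRange(h,(0,0,205),(179,25,255));k=np.zeros_like(m);k[y0:y1,x0:x1]=m[y0:y1,x0:x1]
    k=cv2.morphologyEx(k,cv2.MORPH_OPEN,np.ones((9,9)))
    n,l,q,c=cv2.connectedComponentsWithStats(k)
    i=1+q[1:,4].argmax();P=np.argwhere(l==i)[:,::-1]
    w=np.array([tt(ray(D,p,.126)) for p in P])*1000
    print("tray",q[i],w[:,:2].min(0).round(),w[:,:2].max(0).round(),w.mean(0).round(1))
    k=cv2.inRange(h,(100,120,40),(125,255,255));k[:160]=0;k[260:]=0;k[:,:250]=0;k[:,360:]=0
    w=np.array([tt(ray(D,p,.066)) for p in np.argwhere(k)[:,::-1]])*1000;print("door",np.percentile(w,1,0).round()[:2],np.percentile(w,99,0).round()[:2])
E
```

```text
time: 11.28
position: [0.5192, -0.2692, 0.2044]
tool_rot: [0.249, -3.131, -0.002]
ft_force: [0.5, 0.3, 0.4]
grip_width: 0.377
grip_force: 0.0
time: 11.62
position: [0.5653, -0.3139, 0.203]
tool_rot: [0.245, -3.128, -0.0]
ft_force: [-1.2, 0.6, 0.0]
grip_width: 0.654
grip_force: 0.0
t 11.62 tester [-132.  -343.5  203. ] world [ 565.3 -313.9  203. ] ytool deg 98.97 tilt -1.0 F [-1.1  0.8  0. ] w 56.9 gf 0.0
[288, 138, 42, 41, 513] [ 0.5351 -0.3282  0.012 ]
tray [293 192  31  30 814] [-107.  -38.] [-31.  38.] [-69.    0.5 126. ]
door [-135.  -96.] [ 0. 97.]
tray [305 197  24  24 550] [-104.  -40.] [-27.  38.] [-66.4  -0.7 126. ]
door [-133.  -96.] [ 3. 99.]
```

The tray is fully out, with a measured centre at tester (-68,0). I'll grasp the lens.

```bash
python3 -m crank '[[[16,-5,30,0,-0.4],[16,-4,35,0,-0.4],[0,0,30,0,-0.4],[0,0,25,0,-0.4],[0,0,20,0,-0.4],[0,0,20,0,-0.4],[0,0,14,0,-0.4],[0,0,6,0,-0.4],[0,0,5,0,-0.4],[0,0,0,0,-0.4]]]';python3 -c "
from h import *
s=st()"; python3 -m crank '[[[0,0,0,0,0.1],[0,0,0,0,0.1],[0,0,0,0,0.4],[0,0,0,0,0.4],[0,0,0,0,0.4],[0,0,0,0,0.4]]]' 15;python3 -c "
from h import *
s=st()"
```

```text
time: 12.6
position: [0.5354, -0.3271, 0.0198]
tool_rot: [-0.247, 3.132, 0.001]
ft_force: [0.3, -0.0, -0.5]
grip_width: 0.7
grip_force: 0.0
t 12.6 tester [-163.6 -351.8   19.8] world [ 535.4 -327.1   19.8] ytool deg 99.04 tilt -1.0 F [ 0.3 -0.1 -0.5] w 60.9 gf 0.0
time: 13.1
position: [0.5357, -0.3278, 0.0203]
tool_rot: [-0.247, 3.131, -0.0]
ft_force: [0.3, 0.8, 2.4]
grip_width: 0.41
grip_force: 15.0
t 13.1 tester [-163.5 -352.5   20.3] world [ 535.7 -327.8   20.3] ytool deg 99.01 tilt -1.0 F [0.4 0.8 2.4] w 35.7 gf 15.0
```

```bash
python3 -m crank '[[[0,0,-10,0,0.4],[0,0,-25,0,0.4],[0,0,-35,0,0.4],[0,0,-35,0,0.4],[0,0,-35,0,0.4],[0,15,-25,0,0.4],[0,25,-15,0,0.4],[-10,30,0,0,0.4],[-10,30,0,0,0.4],[-10,30,0,0,0.4]]]' 15;python3 -m crank '[[[-10,30,0,0,0.4],[-10,30,0,0,0.4],[-10,30,0,0,0.4],[-10,30,0,0,0.4],[-10,30,0,0,0.4],[-10,30,0,0,0.4],[-4,25,0,0,0.4],[0,15,0,0,0.4],[0,0,0,0,0.4],[0,0,0,0,0.4]]]';python3 -c "
from h import *
s=st()"
```

```text
time: 13.93
position: [0.5443, -0.1935, 0.2006]
tool_rot: [-0.244, 3.131, 0.001]
ft_force: [0.8, 0.2, -1.2]
grip_width: 0.408
grip_force: 15.0
time: 14.77
position: [0.573, 0.0335, 0.1998]
tool_rot: [0.25, -3.131, 0.0]
ft_force: [-0.0, -0.4, -2.0]
grip_width: 0.406
grip_force: 15.0
t 14.77 tester [-70.1  -1.6 199.8] world [573.   33.5 199.8] ytool deg 99.12 tilt -1.0 F [-0.1 -0.4 -2. ] w 35.3 gf 15.0
```

```bash
python3 -m crank '[[[0,1,12,0,0.4],[0,0,16,0,0.4],[0,0,12,0,0.4],[0,0,8,0,0.4],[0,0,4,0,0.4],[0,0,0,0,0.4],[0,0,0,0,0.4]]]' 15;python3 -m crank '[[[0,0,1,0,0.4],[0,0,1,0,0.4],[0,0,0,0,0.4]]]'
```

```text
time: 15.35
position: [0.5734, 0.0334, 0.1479]
tool_rot: [-0.246, 3.132, -0.0]
ft_force: [0.6, -0.3, -1.5]
grip_width: 0.411
grip_force: 15.0
time: 15.6
position: [0.5735, 0.0339, 0.1462]
tool_rot: [-0.247, 3.131, 0.0]
ft_force: [0.2, -0.5, -1.8]
grip_width: 0.409
grip_force: 15.0
```

```bash
python3 -m crank '[[[0,0,1,0,0.4],[0,0,0,0,0.4]]]';python3 -m crank '[[[0,0,1,0,0.4],[0,0,0,0,0.4]]]';python3 -m crank '[[[0,0,1,0,0.4],[0,0,0,0,0.4]]]'
```

```text
time: 15.77
position: [0.5733, 0.0339, 0.1449]
tool_rot: [-0.247, 3.132, 0.0]
ft_force: [0.3, 0.8, -2.4]
grip_width: 0.406
grip_force: 15.0
time: 15.93
position: [0.5735, 0.0339, 0.1443]
tool_rot: [-0.247, 3.131, 0.001]
ft_force: [-1.7, 0.4, 1.1]
grip_width: 0.414
grip_force: 15.0
time: 16.1
position: [0.5735, 0.0339, 0.1442]
tool_rot: [-0.247, 3.131, 0.001]
ft_force: [-3.9, 0.3, 7.3]
grip_width: 0.411
grip_force: 15.0
```

Seated. I'll release and lift.

```bash
python3 -m crank '[[[0,0,-1,0,0.1],[0,0,0,0,0],[0,0,0,0,-0.2],[0,0,0,0,-0.4],[0,0,0,0,-0.4],[0,0,-8,0,-0.4],[0,0,-25,0,-0.4],[0,0,-35,0,-0.4],[15,0,-35,0,-0.4],[30,0,0,0,0.3]]]';python3 -m crank '[[[30,0,0,0,0.3],[30,0,0,0,0.3],[18,0,0,0,0.3],[0,0,0,0,0.3],[0,0,0,0,0.3]]]';python3 - <<'E'
from h import *
s=st()
for n in("scene","top","wrist"):
    d=get_image(n);W=wristT(s,d) if n=="wrist" else d["T"]
    np.save(f"pics/{n}7.npy",d,allow_pickle=True)
    for b,c in blobs(d,(25,120,60),(35,255,255),20): print(n,b,(tt(ray(d,(b[0]+b[2]/2-.5,b[1]+b[3]/2-.5),.134,W))*1000).round(1))
d=np.load("pics/wrist7.npy",allow_pickle=True).item();cv2.imwrite("pics/w7.png",d["pixels"][...,::-1])
E
```

```text
time: 16.93
position: [0.534, 0.0267, 0.2538]
tool_rot: [-0.245, 3.12, -0.002]
ft_force: [0.3, -0.9, 1.1]
grip_width: 0.674
grip_force: 0.0
time: 17.35
position: [0.4518, 0.0146, 0.2477]
tool_rot: [-0.247, 3.13, 0.004]
ft_force: [0.3, 1.1, 0.9]
grip_width: 0.374
grip_force: 0.0
t 17.35 tester [-192.8   -1.3  247.7] world [451.8  14.6 247.7] ytool deg 99.02 tilt -1.0 F [0.5 1.  0.9] w 32.6 gf 0.0
scene [394, 351, 49, 49, 992] [-496.5 -196.   134. ]
top [376, 325, 37, 38, 600] [-497.3 -199.2  134. ]
wrist [294, 302, 8, 18, 97] [-64. -22. 134.]
wrist [331, 302, 8, 18, 102] [-63.9  19.5 134. ]
```

View pics/w7.png

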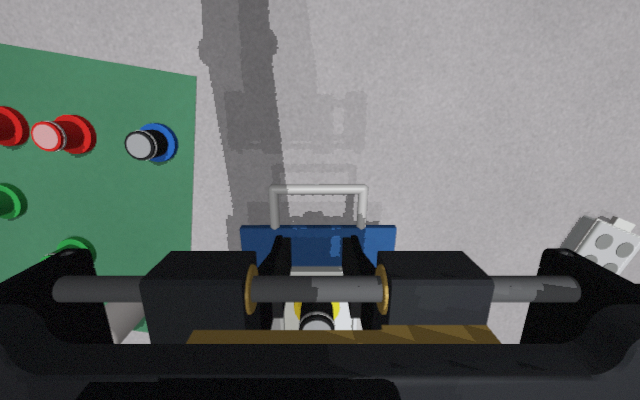

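The lens stands upright in the tray, with its yellow flange at (316,310). The bar is at row 188 and the posts are at columns 275 and 362. Now I'll close the door: grip the -y post and lift along the arc.

```bash
python3 -m crank '[[[-15,-27,0,0,0.2],[-15,-27,20,0,0.2],[0,0,35,0,0.2],[0,0,35,0,0.2],[0,0,35,0,0.2],[0,0,30,0,0.2],[0,0,20,0,0.2],[0,0,12,0,0.2],[0,0,4,0,0.2],[0,0,0,0,0.2]]]' 20;python3 -c "
from h import *
s=st()"; python3 -m crank '[[[0,0,0,0,0.9],[0,0,0,0,0.9],[0,0,0,0,0.9],[0,0,0,0,0.9]]]' 20;python3 -c "
from h import *
s=st()"
```

```text
time: 18.33
position: [0.49, -0.0345, 0.0553]
tool_rot: [0.246, -3.13, 0.003]
ft_force: [-0.8, -0.2, 0.3]
grip_width: 0.399
grip_force: 0.0
t 18.33 tester [-162.7  -55.7   55.3] world [490.  -34.5  55.3] ytool deg 99.0 tilt -1.0 F [-0.8 -0.   0.3] w 34.7 gf 0.0
time: 18.67
position: [0.4907, -0.0338, 0.0568]
tool_rot: [-0.247, 3.13, 0.001]
ft_force: [0.0, 0.2, -0.0]
grip_width: 0.177
grip_force: 0.0
t 18.67 tester [-161.9  -55.2   56.8] world [490.7 -33.8  56.8] ytool deg 99.02 tilt -1.0 F [ 0.1  0.2 -0. ] w 15.4 gf 0.0
```

Still closing. A few more rows, then lift slowly so the lens is not jerked.

```bash
python3 -m crank '[[[0,0,0,0,0.9],[0,0,0,0,0.9],[0,0,0,0,0.9]]]' 25; python3 -m crank '[[[0,0,-2,0,0.9],[0,0,-3,0,0.9],[0,0,-4,0,0.9],[-1,0,-5,0,0.9],[-1,0,-5,0,0.9],[-1,0,-5,0,0.9],[-1,0,-5,0,0.9],[-1,0,-4,0,0.9],[-2,0,-5,0,0.9],[-2,0,-5,0,0.9]]]';python3 -c "
from h import *
s=st()"
```

```text
time: 18.92
position: [0.4905, -0.0334, 0.0566]
tool_rot: [-0.247, 3.131, 0.002]
ft_force: [-1.1, 1.6, 5.8]
grip_width: 0.126
grip_force: 25.0
time: 19.75
position: [0.4968, -0.0324, 0.0985]
tool_rot: [0.246, -3.127, -0.001]
ft_force: [-3.7, 3.3, -6.1]
grip_width: 0.127
grip_force: 25.0
t 19.75 tester [-155.7  -54.7   98.5] world [496.8 -32.4  98.5] ytool deg 99.01 tilt -1.0 F [-3.1  3.8 -6.1] w 11.0 gf 25.0
```

```bash
python3 -m crank '[[[-2,0,-6,0,0.9],[-2,0,-6,0,0.9],[-2,0,-6,0,0.9],[-3,0,-6,0,0.9],[-3,0,-6,0,0.9],[-3,0,-5,0,0.9],[-3,0,-5,0,0.9],[-4,0,-5,0,0.9],[-4,0,-5,0,0.9],[-3,0,-4,0,0.9]]]';python3 -c "
from h import *
s=st()"; python3 -m crank '[[[0,0,0,0,0.6],[0,0,0,0,0.2],[0,0,0,0,0.2],[0,0,0,0,0.2]]]';python3 - <<'E'
from h import *
st()
for D in(get_image("scene"),get_image("top")):
    h=cv2.cvtColor(D["pixels"],cv2.COLOR_RGB2HSV)
    k=cv2.inRange(h,(100,120,40),(125,255,255));k[:160]=0;k[260:]=0;k[:,:250]=0;k[:,360:]=0
    w=np.array([tt(ray(D,p,.152)) for p in np.argwhere(k)[:,::-1]])*1000;print("door",np.percentile(w,1,0).round()[:2],np.percentile(w,99,0).round()[:2])
E
```

```text
time: 20.58
position: [0.5257, -0.0278, 0.1528]
tool_rot: [0.246, -3.127, -0.002]
ft_force: [-5.3, 3.6, -4.3]
grip_width: 0.129
grip_force: 25.0
t 20.58 tester [-126.4  -54.7  152.8] world [525.7 -27.8 152.8] ytool deg 99.01 tilt -1.0 F [-4.7  4.4 -4.3] w 11.2 gf 25.0
time: 20.92
position: [0.5286, -0.0294, 0.1538]
tool_rot: [-0.245, 3.129, -0.002]
ft_force: [0.2, 0.2, 0.4]
grip_width: 0.336
grip_force: 0.0
t 20.92 tester [-123.8  -56.7  153.8] world [528.6 -29.4 153.8] ytool deg 98.95 tilt -1.0 F [0.3 0.2 0.4] w 29.3 gf 0.0
door [-112.   43.] [-30.  95.]
door [-109.   -1.] [-19.  97.]
```

```bash
python3 -m crank '[[[0,0,-15,0,0.2],[0,0,-25,0,0.2],[0,0,-30,0,0.2],[20,20,0,0,1],[30,20,0,0,1],[0,17,0,0,1],[0,0,20,0,1],[0,0,30,0,1],[0,0,12,0,1],[0,0,0,0,1]]]' 20;python3 -c "
from h import *
s=st()"
```

```text
time: 21.85
position: [0.4671, 0.0198, 0.1584]
tool_rot: [0.246, -3.128, 0.002]
ft_force: [-1.0, 0.2, -0.1]
grip_width: 0.023
grip_force: 0.0
t 21.85 tester [-176.9    1.5  158.4] world [467.1  19.8 158.4] ytool deg 99.0 tilt -1.0 F [-1.   0.4 -0.1] w 2.0 gf 0.0
```

```bash
python3 -m crank '[[[-8,0,-3,0,1],[-7,0,-3,0,1],[-5,0,-4,0,1],[-5,0,-4,0,1],[-5,0,-4,0,1],[-5,0,-4,0,1],[-5,0,-4,0,1],[-5,0,-4,0,1],[-5,0,-4,0,1],[0,0,0,0,1]]]';python3 -c "
from h import *
s=st()"
```

```text
time: 22.68
position: [0.5185, 0.0277, 0.1973]
tool_rot: [0.246, -3.129, 0.0]
ft_force: [-8.4, -0.8, 6.1]
grip_width: 0.007
grip_force: 4.4
t 22.68 tester [-124.8    1.3  197.3] world [518.5  27.7 197.3] ytool deg 98.99 tilt -1.0 F [-8.4  0.5  6.1] w 0.6 gf 4.4
```

```bash
python3 -m crank '[[[-6,0,-4,0,1],[-6,0,-4,0,1],[-6,0,-3,0,1],[-6,0,-3,0,1],[-6,0,-3,0,1],[-6,0,-3,0,1],[-6,0,-3,0,1],[-6,0,-2,0,1],[-6,0,-2,0,1],[-6,0,-2,0,1]]]';python3 -m crank '[[[-5,0,-2,0,1],[-5,0,-1,0,1],[-5,0,-1,0,1],[-4,0,0,0,1],[-4,0,0,0,1],[-3,0,0,0,1],[-3,0,0,0,1],[0,0,0,0,1]]]';python3 -c "
from h import *
s=st()"
```

```text
time: 23.52
position: [0.5786, 0.0375, 0.2257]
tool_rot: [-0.247, 3.132, -0.0]
ft_force: [-5.8, -1.3, 3.3]
grip_width: 0.008
grip_force: 2.3
time: 24.18
position: [0.6071, 0.0423, 0.2276]
tool_rot: [-0.247, 3.131, -0.001]
ft_force: [-1.2, -0.0, 0.8]
grip_width: 0.001
grip_force: 0.5
t 24.18 tester [-35.1   1.8 227.6] world [607.1  42.3 227.6] ytool deg 99.01 tilt -1.0 F [-1.2  0.2  0.8] w 0.1 gf 0.5
```

```bash
python3 -m crank '[[[-3,0,0,0,1],[-3,0,0,0,1],[-2,0,0,0,1],[0,0,0,0,1]]]';python3 -m crank '[[[-2,0,0,0,1],[-2,0,0,0,1],[0,0,0,0,1]]]';python3 -m crank '[[[-2,0,0,0,1],[0,0,0,0,1]]]';python3 -c "
from h import *
s=st()"
```

```text
time: 24.52
position: [0.6148, 0.0435, 0.2278]
tool_rot: [-0.247, 3.131, -0.0]
ft_force: [-1.4, -0.2, 0.6]
grip_width: 0.006
grip_force: 0.7
time: 24.77
position: [0.6187, 0.044, 0.2278]
tool_rot: [-0.247, 3.131, -0.0]
ft_force: [-1.0, -0.4, 0.8]
grip_width: 0.005
grip_force: 0.9
time: 24.93
position: [0.6205, 0.0443, 0.2278]
tool_rot: [-0.247, 3.131, -0.0]
ft_force: [-3.1, -0.1, 0.9]
grip_width: 0.006
grip_force: 1.0
t 24.93 tester [-21.5   1.6 227.8] world [620.5  44.3 227.8] ytool deg 99.01 tilt -1.0 F [-3.1  0.4  0.9] w 0.5 gf 1.0
```

Nominally shut. I'll press gently until the stop shows.

```bash
python3 -m crank '[[[-2,0,0,0,1],[0,0,0,0,1]]]';python3 -m crank '[[[-2,0,0,0,1],[0,0,0,0,1]]]';python3 -m crank '[[[-1,0,0,0,1],[0,0,0,0,1]]]'
```

```text
time: 25.1
position: [0.6225, 0.0446, 0.2278]
tool_rot: [-0.247, 3.131, -0.0]
ft_force: [-2.1, -1.0, 1.0]
grip_width: 0.009
grip_force: 1.0
time: 25.27
position: [0.6228, 0.0447, 0.2277]
tool_rot: [0.246, -3.128, -0.0]
ft_force: [-7.2, -0.2, 3.5]
grip_width: 0.006
grip_force: 3.7
time: 25.43
position: [0.6229, 0.0447, 0.2277]
tool_rot: [0.246, -3.126, -0.001]
ft_force: [-10.1, -1.0, 5.7]
grip_width: 0.005
grip_force: 5.1
```

The stop is reached: the position stalls while the force rises. I'll back off, clear the arm and verify numerically.

```bash
python3 -m crank '[[[5,0,0,0,1],[15,0,0,0,1],[25,0,0,0,1],[30,0,0,0,1],[0,30,-30,0,1],[0,40,-20,0,1],[0,40,0,0,1],[0,40,0,0,1],[0,40,0,0,1],[0,40,0,0,1]]]';python3 -m crank '[[[0,40,0,0,1],[0,40,0,0,1],[0,30,0,0,1],[0,0,0,0,1],[0,0,0,0,1],[0,0,0,0,1]]]';python3 - <<'E'
from h import *
st()
for n in("scene","top"):
    D=get_image(n);D0=np.load(f"pics/{n}0.npy",allow_pickle=True).item()
    for t,d in(("before",D0),("after",D)):
        print(n,t,[(b,c) for b,c in blobs(d,(105,130,60),(125,255,255),40) if 250<c[0]<420],"red",[c for b,c in blobs(d,(0,150,80),(8,255,255),20)])
    x0,y0=(235,150) if n=="scene" else (260,165)
    h=cv2.cvtColor(D["pixels"],cv2.COLOR_RGB2HSV)
    for u in (290,304,318) :
        print(u,h[150:200,u,2].tolist())
    print((tt(ray(D,(304,168),.25))*1000).round(), (tt(ray(D,(304,180),.25))*1000).round())
    a=D0["pixels"][195:280,120:220].astype(int)-D["pixels"][195:280,120:220];print("box diff",np.abs(a).mean().round(1))
E
```

```text
time: 26.27
position: [0.5156, 0.2598, 0.2764]
tool_rot: [-0.247, 3.129, 0.004]
ft_force: [1.7, -0.1, 1.4]
grip_width: 0.004
grip_force: 0.0
time: 26.77
position: [0.4991, 0.3652, 0.2758]
tool_rot: [-0.246, 3.131, -0.001]
ft_force: [-0.5, -1.3, 0.5]
grip_width: 0.004
grip_force: 0.0
t 26.77 tester [-91.2 337.7 275.8] world [499.1 365.2 275.8] ytool deg 98.97 tilt -1.0 F [-0.7 -1.2  0.5] w 0.3 gf 0.0
scene before [([328, 173, 18, 8, 87], [337.2, 176.8]), ([285, 177, 42, 10, 195], [304.9, 181.4]), ([263, 182, 19, 7, 95], [271.3, 185.1]), ([387, 258, 18, 19, 106], [393.2, 269.2])] red [[418.0, 157.6], [434.1, 266.6], [467.2, 266.2]]
scene after [([262, 164, 83, 33, 779], [302.8, 177.4]), ([387, 258, 18, 19, 105], [393.0, 269.2])] red [[418.0, 157.5], [434.0, 266.8], [467.1, 266.1]]
290 [143, 144, 146, 130, 87, 51, 39, 40, 38, 38, 36, 46, 97, 165, 191, 193, 170, 129, 78, 44, 83, 117, 137, 148, 146, 134, 94, 76, 69, 71, 55, 42, 36, 44, 43, 41, 45, 48, 48, 46, 50, 47, 63, 65, 47, 13, 58, 115, 142, 149]
304 [143, 138, 100, 56, 38, 37, 43, 44, 42, 37, 89, 155, 185, 195, 178, 143, 86, 41, 81,
[... 909 characters left out ...]
, 129, 129, 126, 126, 125, 127, 127, 130, 128, 130, 136, 78, 19, 25, 26, 27, 28, 29, 28, 25, 28, 29, 26, 19, 34, 115, 136, 141, 97, 45, 47, 44, 40, 42, 45, 42, 42, 45, 42, 58, 131, 155]
304 [130, 131, 130, 130, 129, 129, 132, 131, 131, 130, 130, 129, 130, 130, 130, 132, 132, 127, 70, 23, 28, 28, 27, 28, 29, 26, 20, 133, 205, 203, 160, 106, 113, 131, 140, 92, 43, 46, 35, 23, 25, 25, 23, 24, 28, 28, 53, 122, 148, 148]
318 [136, 134, 134, 134, 136, 135, 134, 135, 136, 135, 134, 135, 133, 133, 133, 134, 121, 65, 22, 27, 27, 28, 28, 27, 26, 16, 137, 212, 203, 154, 92, 112, 133, 144, 87, 37, 45, 35, 25, 26, 28, 27, 24, 27, 29, 84, 137, 149, 146, 146]
[ 33.  28. 250.] [ -4.  30. 250.]
box diff 59.5
```

The bar is back at x ≈ -3 mm with the door against its stop. The blue lens and bottle haven't moved, and the arm never came near the box. Handing in.

```bash
python3 -c "
from bench import job
print(job.close_job())"
```

```text
the job is handed in; nothing more can be done
None
```

I handed the job in at about 27 s with the door pushed back up against its stop. The yellow lens stood upright in the tray at my last look before closing, and I could not see it once the door was shut. The blue lens and bottle did not move, and the arm never went near the parts box, though I did not re-measure it. My first push left the door at about 1.09 rad, so I repeated it, and I viewed 11 pictures, one over the limit of 10.

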